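Clamp the carved panel and bring the gouge to it

TASK

Clamp the carved panel down by turning the hold-down clamp's crank clockwise (seen from above) until its pad presses firmly on the wood. Then draw the red-handled gouge straight up out of its rack, lean it over to a carving attitude, about 45 degrees with the cutting edge lowest, and finish while still holding it like that in the gripper, the edge raised a few centimetres (about 3 to 8) above the carved shell on the panel. Do not put the gouge down or let go; leave the panel where it lies, and do not disturb the other two gouges, the tin or the stone.

Things in the scene. Friction and masses are not known exactly. Their poses are not given: they have to be found in the camera images.
- clamp: Green steel hold-down clamp fixed to the bench. Origin on the vertical screw axis at bench level. In its frame a column (34 x 30 mm) stands at y = +80 mm; its arm, top 90 mm above the bench, reaches back over the screw axis. The screw passes down through the arm, pad at its lower end, crank on top. The crank swings clear all round above the arm.
- crank (a joint): Crank angle about the vertical screw axis, rad, growing clockwise seen from above (tightening); 0 to 9.0, hard stop at 9.0; starts at 0 to 2.5. At angle a the crank points along the clamp's -x turned clockwise by a. Screw, crank and pad go down 10 mm a turn. Pad meets the panel at about 7.5 rad; 8.4 is firmly clamped (about 14 N). Needs 2 to 4 N at the knob; stays where left.
- crank_knob (a point): Grip point on the black upright crank knob, a freely revolving cylinder 18 mm in diameter, 48 mm tall, 50 mm from the screw axis. The point lies on the knob's axis, 28 mm above its foot, 20 mm below its top; at crank angle 0 it is 146 mm above the bench. The flat crank arm (18 mm wide) lies just under the knob; nothing stands above it.
- pad: Round rubber pad, 36 mm in diameter, at the screw's lower end, on a stiff spring (10 N per mm, so 16 N per rad of crank once it touches). Origin at the centre of its underside, 34 mm above the bench at crank angle 0 (12 mm over the panel's rim).
- panel: Light wood relief panel, 130 x 280 x 22 mm (x, y, z), 0.6 kg, lying loose on the bench, one end under the pad. Origin at the centre of its underside.
- carving (a point): Centre of the carved shell (about 100 mm wide and 85 mm long) in the sunk field of the panel, at the height of the panel's rim, 22 mm above the bench; in the panel's frame 40 mm to -y of the centre.
- rack: Wooden gouge rack fixed to the bench, 60 x 250 x 90 mm (x, y, z), its top board 90 mm above the bench with three 15 mm through holes in a row along its y axis, at y = -75, 0 and +75 mm. Origin at the centre of its underside. Gouges stand upright in it, handle up, in any order.
- gouge: The gouge to fetch: red handle, brass ferrule, steel blade; 170 mm long, 0.11 kg. Origin at the cutting edge, z axis along the tool towards the handle. Blade (10 mm wide) from 0 to 65 mm, ferrule (22 mm diameter) to 77, handle 26 mm in diameter from 92 to 150, rounded off to 170. In the rack it stands upright, ferrule on the top board, edge 25 mm and handle top 195 mm above the bench.
- gouge_grip (a point): Point on the axis of the red gouge's handle, 125 mm from the edge: a good place to grip (150 mm above the bench while in the rack).
- gouge_b: Bystander: the same gouge with a light wood handle, in another hole of the rack. Origin at its cutting edge.
- gouge_c: Bystander: the same gouge with a dark wood handle, in another hole of the rack. Origin at its cutting edge.
- tin: Bystander: blue tin, 66 mm in diameter, 55 mm tall, loose on the bench. Origin at the centre of its underside.
- stone: Bystander: grey sharpening stone, 45 x 140 x 30 mm (x, y, z), loose on the bench. Origin at the centre of its underside.
Not all that is in view belongs to the job. What is shaped like the gouge but purple or white is not meant. Of the things that look like the clamp, the largest one is meant.

How it is judged:
By the outcome, as a careful person would: the job done as asked, in the order asked, and still so for the second after the job is handed in, while the arm keeps its last pose, push and grip.
It also fails if it takes over 64 s, if anything falls off the work surface, if the arm or the gripper's body presses on something with over 40 N, if the wrist force passes 120 N, or if a joint passes its speed limit or range.

ROBOT

A 6-joint arm with a two-finger parallel gripper is mounted at the origin on the work surface. World frame = base frame: x ahead of the robot, y to its left, z up, the work surface at z = 0. Lengths are in mm, angles in rad, forces in N, time in s.
With the tool pointing down it reaches from about 275 to 850 mm from the base axis. Payload 19 kg.
Tool frame: the origin (TCP) lies midway between the tips of the shut fingers; the grasp point (between the pads) lies 19 mm behind it; z points along the fingers, y is the line along which they close (so a half turn about z gives the same grasp; the last joint's range is limited). The gripper opens to 85 mm and grips with 20 to 120 N. Pads are 22 mm wide; open, the fingers measure 114 mm over their backs; the gripper's body (76 mm by 85 mm) begins 54 mm behind the grasp point. The pads swing forward as they close: fully open they stand 13 mm farther back than shut.
Start: joints at [-1.239, 0.15, 1.437, -0, 1.554, -0.134], TCP at [258.225, -513.722, 231.267] pointing down, gripper open.
Joint ranges: [-2.8, 2.8], [-0.68, 2.1], [0.12, 2.68], [-1.39, 4.53], [0.16, 2.79], [-2.81, 2.81]. Speed limits (rad/s): [1.89, 1.89, 2.22, 3.01, 3.01, 3.01].

INTERFACE

Orientations are given as a rotation vector (axis times angle).
In Python, from rig import env, capture, masks_of gives the robot as it stands.
- The arm moves only by the tool move_arm, never from a script. Its argument "rows" is a list of rows, each a list of 2 entries, a list of its own where there are three numbers: the shift along the tool's x, y, z in a scale on which 1.0 is 300 mm, then the turn, a rotation vector about the tool's x, y, z in fractions of the full range, 1 being 90 degrees. A call has 1 to 5 rows; each row is the pose to reach, as a shift and turn from the pose commanded when the call began, along the tool's axes at that moment; what a row does not reach only later rows make up. A row lasts 1/8 s, in which the tool goes at most 62.5 mm and 10.7 degrees, less where a joint would pass 70% of its speed; a pose out of reach is approached as far as the arm can. Shift and turn numbers lie between -1 and 1, and a call with a number outside is refused. A call with a gripper value outside its range is refused whole. "hand" is the finger opening in mm, from 0 to 85.4, set as the call begins (left out, the last holds). The fingers move at their own pace and stop on an object; the grip force is fixed at half the most. Time passes only in rows, so rows that repeat a pose let the fingers close. It gives the time, the measured TCP pose, the force, the opening and the grip force at its end, in the units of the state.
- env.observe(): the state, without advancing time (a new reading comes with each control period).
- capture(name): name is "side" or "top" or "wrist"; returns a dict with "pixels" (400x640x3 uint8, red, green, blue), "z_map" (400x640 float32, mm along the optical axis (not along the pixel's ray), 0 where there is no reading), "mtx" (3x3 intrinsics, pixels), "xyz" and "attitude" of the camera in the world. Camera axes: x right, y down, z forward; pixel columns grow to the right and rows downward; lengths in mm; the calibration is good to about 2 mm. A picture is of the moment at which its call begins.
- env.job_done(): hands the job in; it is judged then, once.
Trained networks look in a picture, given as the dict that the camera call returned (one of the last four; its "shot" number tells which), for a name from the list of things; names that differ only in an ending like _2 or _b are one class to them, and where a whole thing is asked for, a point or a joint stands for the part that bears it (a point fixed in the world has none). Each returns a list of dicts, best first, with "score" (0 to 1); they miss things now and then, are a little off and sometimes report something else, mostly with a low value. They report only what shows in the picture. A call takes as long as a camera call. They do not tell look-alikes from the thing itself.
- masks_of(picture, name): "pixels" (400x640 bool, what is visible of it) and "pixel" ([row, column] in pixels, amid what is visible of it).
The state is a dict: "time": time; "joints": joint angles; "qd": joint speeds; "joint_torque": joint torques, N m; "ee_pos": TCP position; "tcp_rot": TCP orientation; "wrist_force": force on the tool from outside, world axes, zero at the start; "moment": the same for the moment, N m; "finger_gap": finger opening in mm; "finger_force": force on a finger pad.
Only numpy, scipy, OpenCV 4.12 (cv2) and the standard library are available. Lean on these libraries where they do the work, as an engineer would, in place of code of your own. Each camera call takes 0.05 s, during which the arm holds its last target. There are 200 camera calls.

## Working session

There is one attempt and no reset: what is moved stays moved. The work goes in short steps, Python scripts to look and compute and a tool call to move; the robot and the scene stay as the last step left them, time stands still between calls to the robot, and variables do not carry over. Pictures are saved under pics/ and viewed, at most 10 in all, crops included, and the job is handed in when it is done.

Besides the shell and the picture viewer there is one more tool, called after ">>>" by a JSON object that holds its "fn" and its "kwargs". move_arm: Moves the arm, as the interface text tells. Its arguments: {"type":"object","properties":{"rows":{"type":"array","items":{"type":"array"}},"hand":{"type":"number"}},"required":["rows"]}

```bash
ls; mkdir -p pics; cat > h.py <<'E'
import numpy as np,cv2
from scipy.spatial.transform import Rotation as R
from rig import env,capture,masks_of
def rot(a):
    a=np.array(a,float)
    return a if a.shape==(3,3) else (R.from_quat(a).as_matrix() if a.size==4 else R.from_rotvec(a).as_matrix())
def pts(p,mask=None):
    z=p['z_map'];K=np.array(p['mtx']);m=(z>0) if mask is None else (mask&(z>0))
    r,c=np.nonzero(m);d=z[r,c]
    P=np.c_[(c-K[0,2])/K[0,0]*d,(r-K[1,2])/K[1,1]*d,d]
    return P@rot(p['attitude']).T+np.array(p['xyz']),r,c
def save(p,n): cv2.imwrite('pics/'+n,p['pixels'][:,:,::-1])
E
python3 - <<'E'
from h import *
s=env.observe();print(s)
for n in ['top','side']:
    p=capture(n);save(p,n+'1.png');print(n,p['xyz'],p['attitude'],p['shot'])
    for t in ['clamp','crank','crank_knob','pad','panel','rack','gouge','tin','stone']:
        for m in masks_of(p,t)[:5]:
            P,r,c=pts(p,m['pixels'])
            if len(P): print(t,round(m['score'],2),m['pixel'],len(P),np.median(P,0).round(),P.min(0).round(),P.max(0).round(),np.median(p['pixels'][r,c],0))
E
```

```text
pics
{'time': 0.0, 'joints': array([-1.23901020e+00,  1.50994781e-01,  1.43801592e+00, -1.52263266e-05,
        1.55378153e+00, -1.33995306e-01]), 'qd': array([-0.00057779, -0.00139682, -0.00077656, -0.00172923,  0.00047612,
        0.00037831]), 'joint_torque': array([ 5.54413127e-04, -7.13064051e+01, -5.70879686e+01, -2.45494784e-04,
        8.96778947e-03,  1.04229102e-04]), 'ee_pos': array([ 258.14733828, -513.53040594,  230.67797662]), 'tcp_rot': array([-3.05561992e+00, -7.24777075e-01,  2.09760713e-04]), 'wrist_force': array([-0.40807142,  0.29115661,  0.4028928 ]), 'moment': array([ 0.03294652, -0.00341859,  0.01345161]), 'finger_force': 0.0, 'finger_gap': 85.37652707925584}
top [ 327.14114394  -50.28250526 1493.22340153] [-2.15716233  2.10520078 -0.17802964] 1
clamp 0.85 [151.2, 201.0] 529 [688. 324.  56.] [652. 267.  -7.] [730. 367. 123.] [ 90. 116. 102.]
clamp 0.68 [273.2, 214.9] 580 [332. 256.  57.] [286. 197.  -8.] [368. 299. 120.] [69. 85. 73.]
clamp 0.66 [206.7, 208.2] 959 [509. 283.  85.] [460. 196.  -2.] [567. 336. 170.] [ 91. 119. 105.]
crank 0.65 [147.3, 207.9] 103 
[... 2651 characters left out ...]
51.5, 377.3] 296 [ 502. -315.  146.] [ 492. -331.   30.] [ 519. -308.  194.] [50. 36. 28.]
gouge 0.76 [170.5, 346.8] 357 [ 534. -169.  147.] [ 525. -561.   -2.] [ 724. -162.  194.] [81. 29. 27.]
gouge 0.76 [159.9, 363.7] 361 [ 519. -242.  144.] [ 508. -673.   -3.] [ 735. -234.  194.] [104.  87.  67.]
gouge 0.62 [190.6, 305.0] 384 [604. -79. 112.] [595. -89.   6.] [619. -72. 169.] [113. 113. 110.]
gouge 0.62 [176.5, 314.3] 371 [ 620. -150.  111.] [ 609. -251.   -3.] [ 671. -142.  170.] [60. 36. 75.]
tin 0.37 [192.5, 309.0] 13 [ 684. -227.   18.] [ 679. -230.    7.] [ 687. -223.   27.] [101. 101.  99.]
tin 0.19 [272.3, 245.6] 226 [491. 268. 143.] [486. 139.  -1.] [637. 273. 165.] [24. 24. 25.]
```

```bash
python3 - <<'E'
from h import *
a=cv2.imread('pics/top1.png')[60:320,150:470];cv2.imwrite('pics/topc.png',cv2.resize(a,(736,598),interpolation=3))
a=cv2.imread('pics/side1.png')[110:400,100:460];cv2.imwrite('pics/sidec.png',cv2.resize(a,(744,599),interpolation=3))
E
```

```text
(no output)
```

View pics/topc.png

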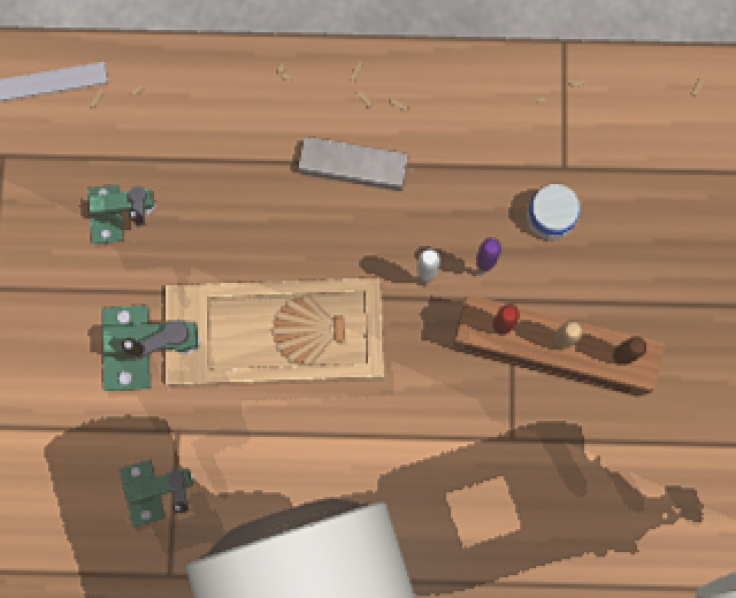

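View pics/sidec.png

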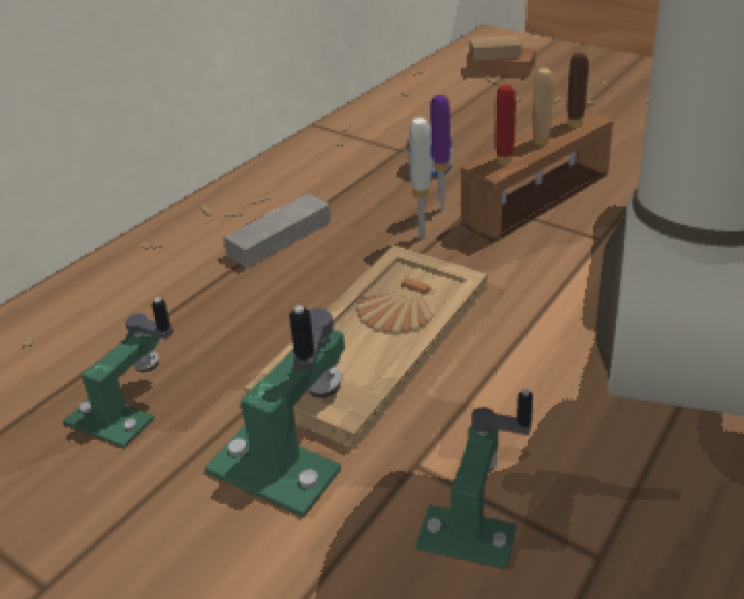

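Top view: clamp candidates sit at (row, col) (151,201), (273,215) and (207,208). The middle one, (207,208), is the largest (knob top about 166 mm, the others about 120 mm) and is the only one over the panel, so it is the one meant. Gouge candidates: red in the rack at (200,368), white at (174,335) and purple at (171,360); the red one in the rack is meant. I'll measure both and confirm in one crop.

```bash
cat > m.py <<'E'
from h import *
from scipy.optimize import least_squares
def cyl(P,r,x0):
    f=lambda q:np.hypot(P[:,0]-q[0],P[:,1]-q[1])-r
    s=least_squares(f,x0,loss='soft_l1');return s.x.round(1),np.median(np.abs(s.fun)).round(2)
for n in ['top','side']:
    p=capture(n);A,r,c=pts(p)
    col=p['pixels'][r,c].astype(int)
    def box(x,y,z): return (A[:,0]>x[0])&(A[:,0]<x[1])&(A[:,1]>y[0])&(A[:,1]<y[1])&(A[:,2]>z[0])&(A[:,2]<z[1])
    k=box((470,520),(235,285),(128,158)); print(n,'knob',k.sum(),cyl(A[k],9,(494,258)))
    k=box((470,520),(235,285),(158,175));print('knobtop',k.sum(),A[k].mean(0).round(1) if k.any() else '',A[k].max(0) if k.any() else '')
    k=box((480,550),(195,285),(112,127));print('crank arm',k.sum(),A[k].mean(0).round(1),A[k].min(0).round(),A[k].max(0).round())
    k=box((480,550),(195,245),(28,48));print('pad',k.sum(),A[k].mean(0).round(1),A[k].min(0).round(),A[k].max(0).round())
    # clamp base plate
    k=box((440,580),(240,345),(3,15))&(col[:,1]>col[:,0]+12);
    if k.sum()>20: rr=cv2.minAreaRect(A[k][:,:2].astype(np.float32));print('base',k.sum(),rr)
    k=box((440,580),(200,345),(84,96))&(col[:,1]>col[:,0]+8);
    if k.sum()>20: print('armtop',k.sum(),cv2.minAreaRect(A[k][:,:2].astype(np.float32)))
    k=box((440,640),(-60,262),(17,26))&(col[:,0]>col[:,2]+25)
    rr=cv2.minAreaRect(A[k][:,:2].astype(np.float32));print('panel',k.sum(),rr)
    k=box((440,600),(-420,-100),(82,96))&(col[:,0]>col[:,2]+25);print('rack',k.sum(),cv2.minAreaRect(A[k][:,:2].astype(np.float32)),np.median(A[k][:,2]))
    for g,x0 in dict(red=(534,-175),b=(519,-243),c=(503,-316)).items():
        k=box((x0[0]-20,x0[0]+20),(x0[1]-20,x0[1]+20),(118,173));print(g,k.sum(),cyl(A[k],13,x0))
        k=box((x0[0]-20,x0[0]+20),(x0[1]-20,x0[1]+20),(185,200));print(' top',k.sum(),A[k].mean(0).round(1))
    a=p['pixels'][:,:,::-1]
    q=cv2.resize(a[180:235,180:235] if n=='top' else a[235:345,195:290],(400,400),interpolation=2)
    w=cv2.resize(a[180:235,340:420] if n=='top' else a[130:235,320:420],(400,400),interpolation=2)
    im=np.hstack([q,w]) if n=='top' else im
cv2.imwrite('pics/conf.png',im)
E
python3 m.py
```

```text
top knob 24 (array([497.4, 262.7]), np.float64(0.33))
knobtop 28 [496.5 261.4 164.3] [503.46394765 268.78607678 170.45551768]
crank arm 155 [513.2 229.8 116. ] [488. 202. 112.] [534. 266. 126.]
pad 19 [510.9 209.4  38.9] [496. 195.  29.] [533. 235.  47.]
base 327 ((512.7601928710938, 300.7299499511719), (109.46834564208984, 58.784637451171875), 3.5238730907440186)
armtop 230 ((516.5962524414062, 254.7113800048828), (33.96044921875, 110.73660278320312), 4.384579658508301)
panel 2439 ((538.1481323242188, 108.4453125), (130.7523651123047, 279.4441223144531), 3.8145742416381836)
rack 1488 ((524.7242431640625, -242.37939453125), (268.6037292480469, 66.63525390625), 75.48223876953125) 89.32405852326349
red 32 (array([ 540.7, -178.6]), np.float64(0.24))
 top 55 [ 539.  -178.4  191.7]
b 37 (array([ 523.6, -251.8]), np.float64(0.21))
 top 61 [ 522.6 -250.8  191.8]
c 44 (array([ 506.7, -325. ]), np.float64(0.31))
 top 61 [ 505.6 -322.8  191.5]
side knob 134 (array([496.8, 262.4]), np.float64(0.52))
knobtop 68 [494.  265.6 163. ] [503.33677713 272.31553214 167.9951298 ]
crank arm 200 [505.5 238.  116.2] [487. 205. 112.] [531. 272. 126.]
pad 141 [511.7 223.   40.9] [503. 201.  31.] [528. 236.  48.]
base 1053 ((512.543212890625, 303.9058837890625), (110.81675720214844, 61.139381408691406), 5.410712718963623)
armtop 590 ((515.18505859375, 258.18817138671875), (34.404869079589844, 112.88639068603516), 4.3726806640625)
panel 2653 ((537.4716186523438, 109.79293060302734), (132.40626525878906, 281.75360107421875), 3.734412908554077)
rack 901 ((526.8649291992188, -252.0502471923828), (254.8861541748047, 73.607666015625), 77.30728149414062) 88.91174108623079
red 181 (array([ 539.7, -178.4]), np.float64(0.8))
 top 44 [ 536.9 -173.3  190.6]
b 178 (array([ 522.6, -251.3]), np.float64(1.08))
 top 41 [ 520.1 -246.4  190.2]
c 164 (array([ 505.9, -324.8]), np.float64(1.07))
 top 36 [ 504.  -318.8  189.8]
```

View pics/conf.png

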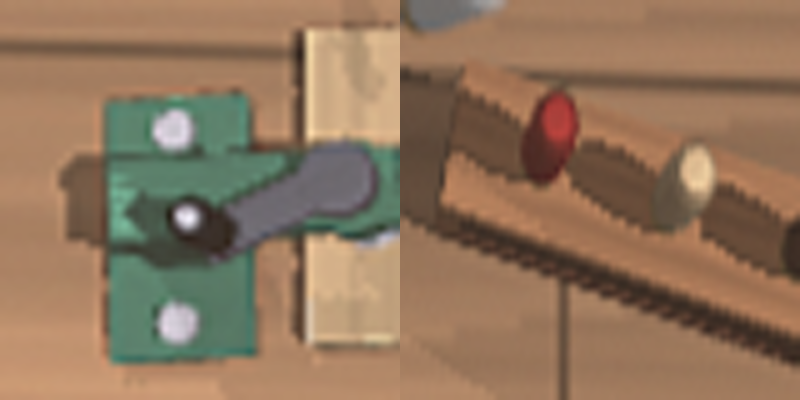

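The crop confirms it: on the left is the big clamp's knob and crank, and on the right the red handle in the end hole of the rack. I'll go above the knob at z of about 300.

Units first: shifts go in shares of 300 mm and turns go in shares of 90 degrees. So -210 mm is -0.7, 200 mm is 0.6667.

>>> {"fn": "move_arm", "kwargs": {"rows": [[[0.1333, -0.14, -0.0467], [0, 0, 0]], [[0.2667, -0.28, -0.0933], [0, 0, 0]], [[0.4, -0.42, -0.14], [0, 0, 0]], [[0.5333, -0.56, -0.1867], [0, 0, 0]], [[0.6667, -0.7, -0.2333], [0, 0, 0]]]}}

```text
time: 1.72
ee_pos: [342.7, -234.5, 301.9]
tcp_rot: [3.057, 0.724, 0.001]
wrist_force: [0.2, -0.3, -0.1]
finger_gap: 85.3
finger_force: 0.0
```

In the tool's units: -210 mm is -0.7, 205 mm is 0.6833.

>>> {"fn": "move_arm", "kwargs": {"rows": [[[0.1367, -0.14, 0], [0, 0, 0]], [[0.2733, -0.28, 0], [0, 0, 0]], [[0.41, -0.42, 0], [0, 0, 0]], [[0.5467, -0.56, 0], [0, 0, 0]], [[0.6833, -0.7, 0], [0, 0, 0]]]}}

```text
time: 2.35
ee_pos: [431.6, 45.4, 301.6]
tcp_rot: [3.057, 0.725, 0.001]
wrist_force: [1.5, -0.8, -0.2]
finger_gap: 85.9
finger_force: 0.0
```

In the tool's units: -166 mm is -0.5533, 157 mm is 0.5233.

>>> {"fn": "move_arm", "kwargs": {"rows": [[[0.1367, -0.14, 0], [0, 0, 0]], [[0.2733, -0.28, 0], [0, 0, 0]], [[0.41, -0.42, 0], [0, 0, 0]], [[0.5233, -0.5533, 0], [0, 0, 0]], [[0.5233, -0.5533, 0], [0, 0, 0]]]}}

```text
time: 2.98
ee_pos: [497.2, 265.1, 300.3]
tcp_rot: [-3.055, -0.73, 0.002]
wrist_force: [-0.1, -0.2, -0.4]
finger_gap: 85.5
finger_force: 0.0
```

```bash
cat > w.py <<'E'
from m import cyl
E
cat > w.py <<'E'
from h import *
p=capture('wrist');save(p,'w1.png');A,r,c=pts(p)
s=env.observe();print(s['ee_pos'].round(1),p['xyz'])
b=lambda lo,hi:(np.abs(A[:,0]-508)<50)&(np.abs(A[:,1]-240)<65)&(A[:,2]>lo)&(A[:,2]<hi)
k=b(158,172)&(A[:,2]<172);print('knobtop',k.sum(),A[k].mean(0).round(1),A[k].min(0).round(1),A[k].max(0).round(1),cv2.minEnclosingCircle(A[k][:,:2].astype(np.float32)) if k.any() else '')
k=b(108,130);B=A[k][:,:2];print('crank',k.sum(),np.percentile(A[k][:,2],[5,25,50,75,95]).round(1),cv2.minAreaRect(B.astype(np.float32)))
for lo in range(104,132,3):
    k=b(lo,lo+3)
    if k.sum()>20: print(lo,k.sum(),A[k].mean(0).round(1),A[k].min(0).round(),A[k].max(0).round())
for t in ['crank','crank_knob']:
    for m in masks_of(p,t)[:2]:
        P,_,_=pts(p,m['pixels']);print(t,m['score'],m['pixel'],len(P),np.median(P,0).round(1))
E
python3 w.py
```

```text
[497.  263.4 300.7] [570.46108011 301.3843589  442.31827069]
knobtop 224 [497.3 261.5 163.2] [487.4 252.1 158.2] [504.9 269.5 168.9] ((496.25238037109375, 261.029052734375), 8.964791297912598)
crank 907 [112.5 114.6 115.3 115.9 116.8] ((510.35614013671875, 236.5946502685547), (28.020374298095703, 72.4031982421875), 26.429698944091797)
107 31 [520.1 237.9 108.4] [500. 221. 107.] [534. 271. 110.]
110 37 [515.6 244.4 111.9] [502. 216. 110.] [534. 268. 113.]
113 650 [513.1 231.  115. ] [494. 203. 113.] [534. 271. 116.]
116 171 [518.6 219.  116.4] [500. 204. 116.] [534. 258. 118.]
crank 0.89 [182.7, 343.7] 1275 [509.  236.7 115.6]
crank 0.82 [20.4, 383.8] 687 [683.8 279.   82.3]
crank_knob 0.44 [304.7, 298.1] 160 [314.5 203.7 102.4]
```

View pics/w1.png

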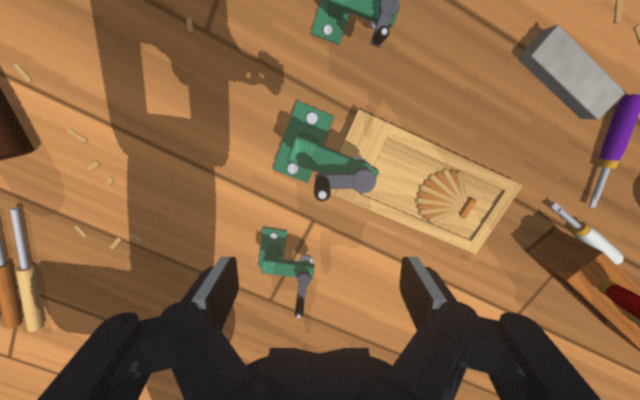

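The wrist view shows the knob at pixel (187,322) and the hub at (180,363). That gives knob (497,262), screw axis (520,217), radius 50 and a ≈ 1.18 rad. Now I'll descend and grip.

>>> {"fn": "move_arm", "kwargs": {"hand": 45, "rows": [[[0, 0, 0.15], [0, 0, 0]], [[0, 0, 0.2833], [0, 0, 0]], [[0, 0, 0.4], [0, 0, 0]], [[0, 0, 0.5], [0, 0, 0]], [[0, 0, 0.5833], [0, 0, 0]]]}}

```text
time: 3.75
ee_pos: [497.1, 260.8, 125.7]
tcp_rot: [3.057, 0.722, 0.0]
wrist_force: [0.9, -0.3, -0.4]
finger_gap: 45.1
finger_force: 0.0
```

>>> {"fn": "move_arm", "kwargs": {"hand": 10, "rows": [[[0, 0, 0], [0, 0, 0]], [[0, 0, 0], [0, 0, 0]], [[0, 0, 0], [0, 0, 0]], [[0, 0, 0], [0, 0, 0]], [[0, 0, 0], [0, 0, 0]]]}}

```text
time: 4.38
ee_pos: [497.6, 262.2, 127.2]
tcp_rot: [3.057, 0.725, 0.002]
wrist_force: [0.4, -3.4, 5.4]
finger_gap: 16.5
finger_force: 60.4
```

```bash
cat > circ.py <<'E'
import sys;from h import *
# start angle deg, step deg, ncalls, rad, phi of tool x
th,st,n,rad=map(float,sys.argv[1:5]);M=rot([-3.057,-.725,0])
for k in range(int(n)):
    rows=[]
    for i in range(1,6):
        f=lambda a:rad*np.array([np.cos(np.radians(a)),np.sin(np.radians(a)),0])
        d=f(th-st*i)-f(th);d[2]=-st*i/36
        rows.append([(M.T@d).round(1).tolist(),[0,0,0]])
    th-=5*st;print(th,rows)
E
python3 circ.py 116.8 10 1 50; python3 circ.py 66.8 18.75 4 50; python3 -c "
from h import *
print(env.observe())"
```

```text
66.8 [[[8.7, 0.7, 0.3], [0, 0, 0]], [[17.1, 3.0, 0.6], [0, 0, 0]], [[25.0, 6.6, 0.8], [0, 0, 0]], [[32.2, 11.6, 1.1], [0, 0, 0]], [[38.3, 17.8, 1.4], [0, 0, 0]]]
-26.950000000000003 [[[8.3, 14.0, 0.5], [0, 0, 0]], [[11.7, 29.9, 1.0], [0, 0, 0]], [[9.8, 46.1, 1.6], [0, 0, 0]], [[2.8, 60.8, 2.1], [0, 0, 0]], [[-8.6, 72.5, 2.6], [0, 0, 0]]]
-120.7 [[[-14.5, 7.4, 0.5], [0, 0, 0]], [[-30.6, 9.7, 1.0], [0, 0, 0]], [[-46.7, 6.8, 1.6], [0, 0, 0]], [[-60.9, -1.2, 2.1], [0, 0, 0]], [[-71.8, -13.3, 2.6], [0, 0, 0]]]
-214.45 [[[-6.4, -15.0, 0.5], [0, 0, 0]], [[-7.7, -31.2, 1.0], [0, 0, 0]], [[-3.7, -47.0, 1.6], [0, 0, 0]], [[5.2, -60.7, 2.1], [0, 0, 0]], [[18.0, -70.7, 2.6], [0, 0, 0]]]
-308.2 [[[15.4, -5.4, 0.5], [0, 0, 0]], [[31.6, -5.6, 1.0], [0, 0, 0]], [[47.1, -0.6, 1.6], [0, 0, 0]], [[60.2, 9.1, 2.1], [0, 0, 0]], [[69.4, 22.6, 2.6], [0, 0, 0]]]
{'time': 4.375, 'joints': array([ 3.48192210e-01,  1.80773731e-01,  1.61629639e+00, -2.58989998e-04,
        1.34306960e+00,  1.45328941e+00]), 'qd': array([-3.99231975e-05,  2.24143379e-03, -9.13597950e-05,  6.47069066e-04,
       -1.46634333e-04, -3.14606694e-05]), 'joint_torque': array([ 1.31087959e+00, -6.81145692e+01, -5.21543276e+01,  8.94132424e-01,
       -4.47172634e-01,  1.43132631e-03]), 'ee_pos': array([497.61831508, 262.24242144, 127.16008367]), 'tcp_rot': array([3.05670673e+00, 7.24995648e-01, 2.31265522e-03]), 'wrist_force': array([ 0.35645187, -3.38198461,  5.44412579]), 'moment': array([-0.60445201,  0.0726493 ,  0.01782919]), 'finger_force': 60.407453414518386, 'finger_gap': 16.500978198164773}
```

In the tool's units: 38.3 mm is 0.1277, 32.2 mm is 0.1073.

>>> {"fn": "move_arm", "kwargs": {"rows": [[[0.029, 0.0023, 0.001], [0, 0, 0]], [[0.0567, 0.01, 0.002], [0, 0, 0]], [[0.0833, 0.022, 0.0027], [0, 0, 0]], [[0.1073, 0.0387, 0.0037], [0, 0, 0]], [[0.1277, 0.0593, 0.0047], [0, 0, 0]]]}}

```text
time: 5.0
ee_pos: [540.0, 263.9, 125.7]
tcp_rot: [-3.056, -0.725, -0.002]
wrist_force: [-2.2, -1.5, 7.9]
finger_gap: 16.4
finger_force: 60.6
```

In the tool's units: 72.5 mm is 0.2417, 60.8 mm is 0.2027.

>>> {"fn": "move_arm", "kwargs": {"rows": [[[0.0277, 0.0467, 0.0017], [0, 0, 0]], [[0.039, 0.0997, 0.0033], [0, 0, 0]], [[0.0327, 0.1537, 0.0053], [0, 0, 0]], [[0.0093, 0.2027, 0.007], [0, 0, 0]], [[-0.0287, 0.2417, 0.0087], [0, 0, 0]]]}}

```text
time: 5.62
ee_pos: [565.3, 194.9, 123.2]
tcp_rot: [-3.056, -0.725, -0.004]
wrist_force: [-1.5, 3.8, 5.9]
finger_gap: 16.6
finger_force: 60.4
```

In the tool's units: -71.8 mm is -0.2393, -60.9 mm is -0.203.

>>> {"fn": "move_arm", "kwargs": {"rows": [[[-0.0483, 0.0247, 0.0017], [0, 0, 0]], [[-0.102, 0.0323, 0.0033], [0, 0, 0]], [[-0.1557, 0.0227, 0.0053], [0, 0, 0]], [[-0.203, -0.004, 0.007], [0, 0, 0]], [[-0.2393, -0.0443, 0.0087], [0, 0, 0]]]}}

```text
time: 6.25
ee_pos: [494.3, 174.6, 120.5]
tcp_rot: [3.057, 0.724, 0.003]
wrist_force: [5.5, 5.1, 3.0]
finger_gap: 16.8
finger_force: 60.2
```

In the tool's units: -70.7 mm is -0.2357, -60.7 mm is -0.2023.

>>> {"fn": "move_arm", "kwargs": {"rows": [[[-0.0213, -0.05, 0.0017], [0, 0, 0]], [[-0.0257, -0.104, 0.0033], [0, 0, 0]], [[-0.0123, -0.1567, 0.0053], [0, 0, 0]], [[0.0173, -0.2023, 0.007], [0, 0, 0]], [[0.06, -0.2357, 0.0087], [0, 0, 0]]]}}

```text
time: 6.88
ee_pos: [479.1, 246.7, 117.8]
tcp_rot: [3.056, 0.726, 0.003]
wrist_force: [7.7, -8.0, 6.6]
finger_gap: 16.6
finger_force: 60.5
```

In the tool's units: 69.4 mm is 0.2313, 60.2 mm is 0.2007.

>>> {"fn": "move_arm", "kwargs": {"rows": [[[0.0513, -0.018, 0.0017], [0, 0, 0]], [[0.1053, -0.0187, 0.0033], [0, 0, 0]], [[0.157, -0.002, 0.0053], [0, 0, 0]], [[0.2007, 0.0303, 0.007], [0, 0, 0]], [[0.2313, 0.0753, 0.0087], [0, 0, 0]]]}}

```text
time: 7.5
ee_pos: [551.2, 257.7, 115.3]
tcp_rot: [-3.056, -0.726, -0.001]
wrist_force: [-6.2, -2.9, 11.7]
finger_gap: 16.4
finger_force: 61.2
```

>>> {"fn": "move_arm", "kwargs": {"rows": [[[0, 0, 0], [0, 0, 0]], [[0, 0, 0], [0, 0, 0]]]}}

```text
time: 7.75
ee_pos: [551.3, 257.3, 115.3]
tcp_rot: [-3.057, -0.725, -0.002]
wrist_force: [0.4, -2.0, 10.8]
finger_gap: 16.4
finger_force: 61.1
```

In the tool's units: 3.2 mm is 0.0107, 1.5 mm is 0.005.

>>> {"fn": "move_arm", "kwargs": {"rows": [[[0.005, 0.0107, 0], [0, 0, 0]], [[0.005, 0.0107, 0], [0, 0, 0]], [[0.005, 0.0107, 0], [0, 0, 0]]]}}

```text
time: 8.12
ee_pos: [553.7, 255.3, 115.3]
tcp_rot: [-3.056, -0.725, -0.002]
wrist_force: [-0.4, -1.1, 9.7]
finger_gap: 16.3
finger_force: 61.0
```

In the tool's units: -60 mm is -0.2, -20 mm is -0.0667.

>>> {"fn": "move_arm", "kwargs": {"hand": 45, "rows": [[[0, 0, 0], [0, 0, 0]], [[0, 0, 0], [0, 0, 0]], [[0, 0, 0], [0, 0, 0]], [[0, 0, -0.0667], [0, 0, 0]], [[0, 0, -0.2], [0, 0, 0]]]}}

```text
time: 8.75
ee_pos: [552.6, 254.4, 173.6]
tcp_rot: [3.057, 0.725, -0.005]
wrist_force: [1.1, 0.8, 0.7]
finger_gap: 44.9
finger_force: 0.0
```

In the tool's units: -125 mm is -0.4167, -100 mm is -0.3333.

>>> {"fn": "move_arm", "kwargs": {"rows": [[[0, 0, -0.1667], [0, 0, 0]], [[0, 0, -0.3333], [0, 0, 0]], [[0, 0, -0.4167], [0, 0, 0]], [[0, 0, -0.4167], [0, 0, 0]]]}}

```text
time: 9.25
ee_pos: [553.8, 254.8, 301.4]
tcp_rot: [-3.056, -0.725, -0.005]
wrist_force: [0.2, 0.5, -1.0]
finger_gap: 45.1
finger_force: 0.0
```

```bash
python3 - <<'E'
from h import *
s=env.observe();print(s['ee_pos'].round(1),s['joints'].round(3),rot(s['tcp_rot']).round(3))
for n in ['wrist','side']:
    p=capture(n);A,r,c=pts(p);save(p,n+'2.png')
    b=lambda lo,hi:(np.abs(A[:,0]-535)<50)&(np.abs(A[:,1]-240)<65)&(A[:,2]>lo)&(A[:,2]<hi)
    k=b(148,162);print(n,k.sum(),A[k].mean(0).round(1),A[k].max(0).round(1),cv2.minEnclosingCircle(A[k][:,:2].astype(np.float32)))
    k=b(98,109)&(A[:,1]>190);print(k.sum(),cv2.minAreaRect(A[k][:,:2].astype(np.float32)))
    for m in masks_of(p,'pad')[:2]+masks_of(p,'panel')[:1]:
        P,_,_=pts(p,m['pixels']);print(m['score'],m['pixel'],len(P),np.median(P,0).round(1),P.min(0).round(),P.max(0).round())
E
```

```text
[553.8 254.8 301.4] [0.305 0.209 1.229 0.    1.7   1.41 ] [[ 0.893  0.449  0.003]
 [ 0.449 -0.893  0.001]
 [ 0.003  0.    -1.   ]]
wrist 192 [553.7 254.6 151.6] [561.3 262.8 156.2] ((552.8995971679688, 254.29244995117188), 8.7232027053833)
629 ((535.8078002929688, 231.32559204101562), (72.85432434082031, 28.9539852142334), 42.83049392700195)
0.56 [280.2, 286.5] 75 [350.8 212.8  31.2] [333. 197.   0.] [356. 223.  33.]
0.43 [191.7, 334.1] 66 [533.5 215.8  32.5] [529. 204.  21.] [547. 234.  99.]
0.77 [215.8, 402.1] 11976 [548.4 100.3  20. ] [454. -46.  -2.] [610. 251.  72.]
side 50 [550.9 257.9 151.7] [560.3 264.1 155.4] ((552.09521484375, 257.5977783203125), 8.304073333740234)
313 ((530.9301147460938, 237.47454833984375), (72.08973693847656, 29.4694881439209), 58.065399169921875)
0.63 [168.4, 344.9] 351 [ 533.9 -169.2  147.8] [ 526. -362.   -1.] [ 654. -162.  194.]
0.43 [284.5, 169.6] 70 [693.  286.2  30.9] [686. 272.  23.] [705. 295.  36.]
0.93 [268.9, 284.2] 4241 [513.3 105.8  18.8] [464. -34.  -2.] [607. 251.  25.]
```

Crank checked: knob at (553.5, 254.6) gives a ≈ 8.66 rad, and the top dropped 11.6 mm, which agrees. Next, go to the red gouge at (540.2, -178.5), closing across the rack row.

In the tool's units: 238 mm is 0.7933, -130 mm is -0.4333, -50.3 degrees is -0.5589.

>>> {"fn": "move_arm", "kwargs": {"rows": [[[-0.0867, 0.1587, 0], [0, 0, -0.1111]], [[-0.1733, 0.3173, 0], [0, 0, -0.2222]], [[-0.26, 0.4767, 0], [0, 0, -0.3333]], [[-0.3467, 0.6333, 0], [0, 0, -0.4444]], [[-0.4333, 0.7933, 0], [0, 0, -0.5589]]]}}

```text
time: 10.18
ee_pos: [544.2, -11.6, 299.1]
tcp_rot: [-2.479, -1.929, 0.001]
wrist_force: [0.5, 0.1, -0.4]
finger_gap: 44.9
finger_force: 0.0
```

In the tool's units: -150 mm is -0.5, -110 mm is -0.3667.

>>> {"fn": "move_arm", "kwargs": {"rows": [[[-0.1833, 0.0067, 0], [0, 0, 0]], [[-0.3667, 0.0233, 0], [0, 0, 0]], [[-0.5, 0.05, 0], [0, 0, 0]], [[-0.5, 0.05, 0], [0, 0, 0]], [[-0.5, 0.05, 0], [0, 0, 0]]]}}

```text
time: 10.8
ee_pos: [521.4, -158.6, 299.1]
tcp_rot: [-2.485, -1.921, 0.0]
wrist_force: [-1.1, -0.3, -0.5]
finger_gap: 45.2
finger_force: 0.0
```

```bash
cat > g.py <<'E'
from h import *
s=env.observe();M=rot(s['tcp_rot']);print(s['ee_pos'].round(1),s['joints'].round(2),M.round(3))
p=capture('wrist');A,r,c=pts(p);save(p,'w3.png')
for x0 in [(540.2,-178.5),(523,-251.5)]:
    k=(np.hypot(A[:,0]-x0[0],A[:,1]-x0[1])<24)&(A[:,2]>120)&(A[:,2]<200)
    t=k&(A[:,2]>183)
    print(k.sum(),t.sum(),A[t].mean(0).round(1) if t.any() else '',A[k].max(0).round(1), cv2.minEnclosingCircle(A[k&(A[:,2]>165)][:,:2].astype(np.float32)) if k.any() else '')
print('tool shift',(M.T@(np.array([540.2,-178.5,300])-s['ee_pos'])).round(1))
E
python3 g.py
```

```text
[ 521.4 -158.6  299.1] [-0.44  0.07  1.39  0.    1.68 -0.18] [[ 0.252  0.968 -0.001]
 [ 0.968 -0.252  0.001]
 [ 0.    -0.001 -1.   ]]
889 484 [ 538.8 -177.5  191.1] [ 551.2 -166.9  196.2] ((538.7483520507812, -179.22512817382812), 12.69929313659668)
1005 400 [ 522.5 -249.3  190.9] [ 534.6 -239.9  195.7] ((521.8956909179688, -252.5705108642578), 12.9553861618042)
tool shift [-14.6  23.2  -0.9]
```

In the tool's units: 80 mm is 0.2667, 60 mm is 0.2.

>>> {"fn": "move_arm", "kwargs": {"rows": [[[-0.05, 0.0767, 0], [0, 0, 0]], [[-0.05, 0.0767, 0.1], [0, 0, 0]], [[-0.05, 0.0767, 0.2], [0, 0, 0]], [[-0.05, 0.0767, 0.2667], [0, 0, 0]], [[-0.05, 0.0767, 0.2667], [0, 0, 0]]]}}

```text
time: 11.48
ee_pos: [539.7, -177.9, 218.4]
tcp_rot: [-2.482, -1.923, 0.001]
wrist_force: [-0.9, -0.3, 0.6]
finger_gap: 44.8
finger_force: 0.0
```

In the tool's units: 85 mm is 0.2833, 70 mm is 0.2333.

>>> {"fn": "move_arm", "kwargs": {"rows": [[[0, 0, 0.0833], [0, 0, 0]], [[0, 0, 0.1667], [0, 0, 0]], [[0, 0, 0.2333], [0, 0, 0]], [[0, 0, 0.2833], [0, 0, 0]], [[0, 0, 0.2833], [0, 0, 0]]]}}

```text
time: 12.1
ee_pos: [540.0, -178.8, 134.3]
tcp_rot: [-2.484, -1.922, 0.0]
wrist_force: [0.6, 0.2, 0.7]
finger_gap: 45.1
finger_force: 0.0
```

>>> {"fn": "move_arm", "kwargs": {"hand": 15, "rows": [[[0, 0, 0], [0, 0, 0]], [[0, 0, 0], [0, 0, 0]], [[0, 0, 0], [0, 0, 0]], [[0, 0, 0], [0, 0, 0]], [[0, 0, 0], [0, 0, 0]]]}}

```text
time: 12.72
ee_pos: [540.5, -179.4, 135.7]
tcp_rot: [2.484, 1.921, 0.002]
wrist_force: [-0.8, 0.8, 6.9]
finger_gap: 24.7
finger_force: 58.9
```

In the tool's units: -65 mm is -0.2167, -50 mm is -0.1667.

>>> {"fn": "move_arm", "kwargs": {"rows": [[[0, 0, -0.0267], [0, 0, 0]], [[0, 0, -0.0667], [0, 0, 0]], [[0, 0, -0.1167], [0, 0, 0]], [[0, 0, -0.1667], [0, 0, 0]], [[0, 0, -0.2167], [0, 0, 0]]]}}

```text
time: 13.35
ee_pos: [540.1, -179.2, 200.8]
tcp_rot: [2.485, 1.922, 0.0]
wrist_force: [0.0, -0.4, -0.6]
finger_gap: 24.6
finger_force: 58.7
```

In the tool's units: -105 mm is -0.35, -80 mm is -0.2667.

>>> {"fn": "move_arm", "kwargs": {"rows": [[[0, 0, -0.0667], [0, 0, 0]], [[0, 0, -0.1667], [0, 0, 0]], [[0, 0, -0.2667], [0, 0, 0]], [[0, 0, -0.35], [0, 0, 0]], [[0, 0, -0.35], [0, 0, 0]]]}}

```text
time: 13.98
ee_pos: [540.4, -179.4, 306.8]
tcp_rot: [2.483, 1.921, 0.002]
wrist_force: [-0.3, 0.0, -1.1]
finger_gap: 24.9
finger_force: 58.8
```

```bash
python3 - <<'E'
from h import *
s=env.observe();M=rot(s['tcp_rot']);print(s['ee_pos'].round(1),s['joints'].round(2),s['finger_gap'],s['wrist_force'])
p=capture('side');A,r,c=pts(p)
tp=s['ee_pos'];k=(np.hypot(A[:,0]-tp[0],A[:,1]-tp[1])<30)&(A[:,2]>120)&(A[:,2]<tp[2]+20)
for lo in range(130,330,10):
    q=k&(A[:,2]>=lo)&(A[:,2]<lo+10)
    if q.any(): print(lo,q.sum(),A[q].mean(0).round(1),A[q].min(0)[2].round(1),p['pixels'][r[q],c[q]].mean(0).round())
q=capture('top');B,r,c=pts(q);col=q['pixels'][r,c].astype(int)
k=(abs(B[:,2]-21.5)<4)&(abs(B[:,0]-538)<90)&(abs(B[:,1]-108)<155)&(col[:,0]>col[:,2]+25);rr=cv2.minAreaRect(B[k][:,:2].astype(np.float32));print(rr)
# target
yaw=np.radians(3.8);edge=np.array([537.8,109,0])+np.array([40*np.sin(yaw),-40*np.cos(yaw),22+52])
print('edge target',edge)
Mn=M@R.from_rotvec([np.radians(-45),0,0]).as_matrix()
print('dir',Mn[:,2].round(3)); L=106-3
tcp=edge-Mn[:,2]*L;print('tcp',tcp.round(1),'shift',(M.T@(tcp-s['ee_pos'])).round(1),(Mn.T@(tcp-s['ee_pos'])).round(1))
a=p['pixels'][60:300,180:500,::-1];cv2.imwrite('pics/s4.png',cv2.resize(a,(800,600)))
E
```

```text
[ 540.4 -179.4  306.8] [-0.46  0.12  1.32  0.    1.7  -0.2 ] 24.888661085638514 [-0.32427495  0.04682473 -1.10959938]
190 6 [ 540.2 -177.4  197.5] 194.0 [102.  94.  88.]
200 10 [ 539.6 -177.1  204.9] 201.8 [92. 89. 89.]
210 16 [ 538.3 -175.7  215. ] 210.2 [96. 91. 90.]
220 15 [ 538.8 -175.9  225.4] 220.8 [97. 93. 92.]
230 16 [ 538.8 -175.9  235.7] 230.7 [96. 93. 91.]
240 14 [ 539.5 -175.6  245.6] 240.7 [100.  97.  96.]
250 12 [ 538.9 -174.8  254.5] 250.7 [100.  96.  92.]
260 35 [ 536.1 -172.   265.7] 260.1 [109.  89.  59.]
270 30 [ 536.3 -171.4  275.1] 271.0 [88. 49. 38.]
280 42 [ 536.1 -170.9  285.2] 280.1 [83. 36. 34.]
290 42 [ 536.4 -170.6  295.1] 290.0 [82. 35. 33.]
300 46 [ 536.6 -169.5  305.6] 300.1 [83. 48. 46.]
310 71 [ 536.8 -169.4  315.3] 310.1 [67. 49. 48.]
320 59 [ 535.7 -169.2  323.4] 320.1 [60. 46. 45.]
((537.917724609375, 108.28242492675781), (131.1551971435547, 279.0977783203125), 3.548053741455078)
edge target [540.45095602  69.08794127  74.        ]
dir [ 0.686 -0.179 -0.705]
tcp [469.7  87.5 146.6] shift [ 240.7 -135.9  159.6] [ 240.7 -209.    16.8]
```

View pics/s4.png

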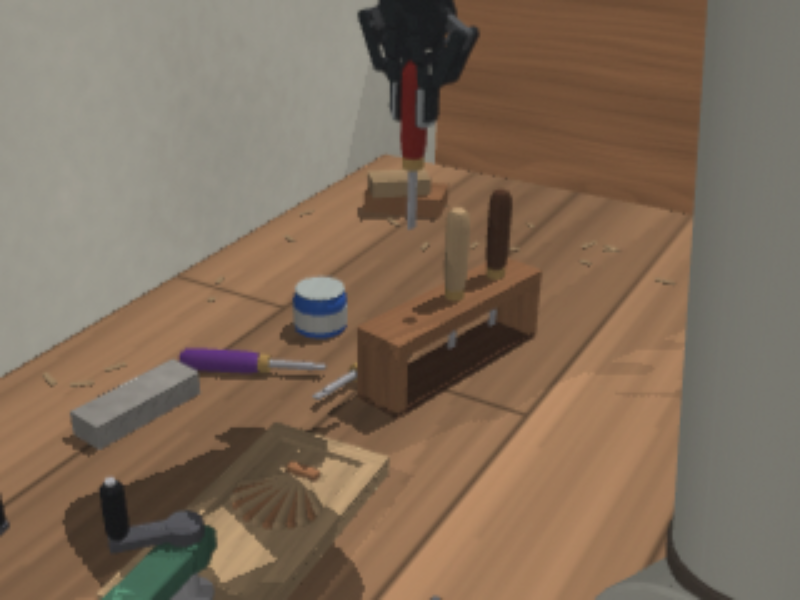

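The red gouge is in the grip, out of the rack, and its two neighbours still stand. The purple and white look-alikes, which stood unsupported, have toppled; the arm never went near them. The edge is about 111 mm beyond the TCP. Next I'll carry and lean it while high.

In the tool's units: 241 mm is 0.8033, -141 mm is -0.47, -41 degrees is -0.4556.

>>> {"fn": "move_arm", "kwargs": {"rows": [[[0.16, -0.0933, 0], [-0.0556, 0, 0]], [[0.32, -0.1867, 0], [-0.1556, 0, 0]], [[0.48, -0.2833, 0], [-0.2556, 0, 0]], [[0.64, -0.3767, 0], [-0.3556, 0, 0]], [[0.8033, -0.47, 0], [-0.4556, 0, 0]]]}}

```text
time: 14.7
ee_pos: [468.1, 70.6, 302.6]
tcp_rot: [2.031, 1.563, 0.527]
wrist_force: [0.8, -0.8, -1.2]
finger_gap: 24.7
finger_force: 59.1
```

In the tool's units: -4 degrees is -0.0444.

>>> {"fn": "move_arm", "kwargs": {"rows": [[[0, 0, 0], [-0.0444, 0, 0]], [[0, 0, 0], [-0.0444, 0, 0]], [[0, 0, 0], [-0.0444, 0, 0]]]}}

```text
time: 15.08
ee_pos: [469.8, 68.7, 302.9]
tcp_rot: [1.984, 1.526, 0.567]
wrist_force: [0.4, -0.2, -0.5]
finger_gap: 24.6
finger_force: 59.1
```

```bash
cat > f.py <<'E'
from h import *
s=env.observe();M=rot(s['tcp_rot']);print(s['ee_pos'].round(1),s['joints'].round(2),s['finger_gap'],M[:,2].round(3))
e=s['ee_pos']+M[:,2]*111;print('edge',e.round(1),'shift',(M.T@(np.array([540.4,69.1,74])-e)).round(1))
E
python3 f.py
```

```text
[469.8  68.7 302.9] [ 0.18 -0.48  1.99 -0.36  0.99  0.54] 24.566691410686335 [ 0.638 -0.179 -0.749]
edge [540.5  48.9 219.7] shift [  20.9 -100.4  105.5]
```

In the tool's units: -107 mm is -0.3567, 105 mm is 0.35, -3.5 degrees is -0.0389.

>>> {"fn": "move_arm", "kwargs": {"rows": [[[0.0167, -0.0833, 0.0833], [-0.0111, 0, 0]], [[0.0333, -0.1667, 0.1667], [-0.0222, 0, 0]], [[0.0533, -0.2667, 0.26], [-0.0333, 0, 0]], [[0.07, -0.3567, 0.35], [-0.0389, 0, 0]], [[0.07, -0.3567, 0.35], [-0.0389, 0, 0]]]}}

```text
time: 15.7
ee_pos: [464.0, 89.8, 150.7]
tcp_rot: [1.939, 1.493, 0.601]
wrist_force: [-0.1, -0.7, 0.3]
finger_gap: 24.6
finger_force: 59.1
```

>>> {"fn": "move_arm", "kwargs": {"rows": [[[0, 0, 0], [0, 0, 0]], [[0, 0, 0], [0, 0, 0]]]}}

```text
time: 15.95
ee_pos: [465.7, 90.5, 155.4]
tcp_rot: [1.936, 1.488, 0.61]
wrist_force: [0.6, 0.2, -1.7]
finger_gap: 24.5
finger_force: 59.2
```

```bash
python3 f.py
```

```text
[465.7  90.5 155.4] [ 0.28 -0.37  2.26 -0.66  0.66  0.95] 24.472602045732163 [ 0.684 -0.19  -0.705]
edge [541.6  69.5  77.2] shift [-0.6 -3.   1.5]
```

Edge computed at (541.6, 69.5, 77), about 5 cm over the shell at 45°. I'll check this in the images, along with the gouge's slip, the crank, the panel and the bystanders.

```bash
python3 - <<'E'
from h import *
s=env.observe();M=rot(s['tcp_rot']);d=M[:,2]
p=capture('side');A,r,c=pts(p);v=A-s['ee_pos'];t=v@d;off=np.linalg.norm(v-np.outer(t,d),axis=1)
k=(off<16)&(t>15)&(t<135);h=A[k];print(k.sum(),'max t',t[k].max(),h[t[k].argmax()].round(1),'axis',np.linalg.svd(h-h.mean(0))[2][0].round(3),d.round(3))
k2=(np.hypot(A[:,0]-553,A[:,1]-254.5)<14)&(A[:,2]>110)&(A[:,2]<160);print('knob',A[k2].mean(0).round(1))
for x0 in [(523,-251.5),(506,-325)]:
    k=(np.hypot(A[:,0]-x0[0],A[:,1]-x0[1])<20)&(A[:,2]>118)&(A[:,2]<200);print('bys',k.sum(),A[k].mean(0).round(1),A[k].max(0).round(1))
for n in ['stone','tin','panel']:
    m=masks_of(p,n)
    if m: print(n,np.median(pts(p,m[0]['pixels'])[0],0).round(1))
a=p['pixels'][60:360,120:520,::-1];cv2.imwrite('pics/s5.png',cv2.resize(a,(800,600)))
E
```

```text
113 max t 111.3392662935442 [542.2  74.7  76. ] axis [ 0.656 -0.287 -0.698] [ 0.684 -0.19  -0.705]
knob [548.8 259.8 134.9]
bys 114 [ 520.4 -243.2  179.1] [ 534.6 -235.8  194.7]
bys 31 [ 507.4 -317.2  188.4] [ 516.  -309.3  194.1]
stone [753.   25.7  27.7]
tin [ 697.7 -226.    46.7]
panel [512.5 104.6  18.8]
```

View pics/s5.png

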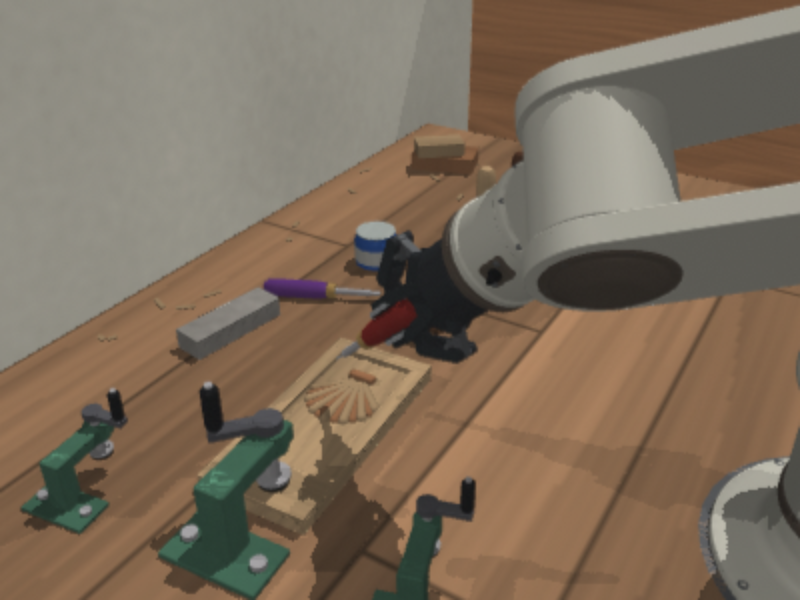

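The gouge tip is at pixel (350,345) in the crop, in the air over the shell. The pad is pressed on the wood, the bystanders are in place, and the measured edge at z of about 76 confirms there was no slip. I'll hand it in.

```bash
python3 -c "
from rig import env
print(env.job_done())"
```

```text
the job is handed in; nothing more can be done
None
```

The job is handed in: the clamp crank is at about 8.66 rad with the pad pressing on the panel, and the red gouge is held at about 45° with its edge roughly 5 cm above the carved shell. The purple and white look-alike gouges toppled along the way, though the arm's path never came near them.

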